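# Set out the cook's board

### The job

Set out the cook's board around the white crock that already stands on it, with left, right and behind as seen from the robot and square to the board's edges: the tall pasta jar to the left of the crock, the low tin to its right and the pepper mill behind it (the side away from the robot), each upright on the board, in line with the crock's middle and with a gap of about 2 cm to it. The smallest glass jar goes upright on the middle of the low tin. Leave the tall tin, the squat jar and the egg cup where they stand.

Things in the scene. Friction and masses are not known exactly. Their poses are not given: they have to be found in the camera images.
- board: Flat brown wooden serving board without rim, fixed, 260 mm deep (x) by 340 mm wide (y), 15 mm thick; it stands on the left or on the right of the table, turned up to 13 degrees. Its x axis points away from the robot (behind), its y axis to the left. Origin: centre of its underside, so its top is at z = 15 mm in its frame.
- crock: Low white ceramic crock with a pale wooden lid and a small lid knob, 80 mm in diameter, 60 mm high to the lid (72 mm with the knob), fixed on the board somewhere near its middle. Its x and y axes are parallel to the board's (x behind, y left). Origin: centre of its underside; z up.
- mat: Thin grey mat, fixed, 250 by 330 mm, 3 mm thick, on the side of the table where the board is not; on it the four things to be moved, the tall tin and the squat jar stand upright in two rows of three, 90 to 125 mm apart, in any order. Origin: centre of its underside.
- tall_jar: Tall pasta jar: straight glass cylinder with a flush pale wooden lid, tan contents, 62 mm in diameter, 130 mm high, 0.2 to 0.45 kg. Stands on the grey mat. Round, so its yaw means nothing. Origin: centre of its underside; z up.
- low_tin: Low steel food tin with a pale paper band and plain flat top, 64 mm in diameter, 36 mm high (the lower of the two tins), on the grey mat. Round, so its yaw means nothing. Origin: centre of its underside; z up.
- mill: Dark wooden pepper mill, 95 mm high: waisted body 48 mm in diameter up to 56 mm, a 24 mm neck, and above it a cylindrical head 38 mm in diameter from 68 to 95 mm high, on the grey mat. Round, so its yaw means nothing. Origin: centre of its underside; z up.
- small_jar: The smallest glass jar: straight cylinder with a flush pale wooden lid, brown contents, 42 mm in diameter, 58 mm high, on the grey mat. Round, so its yaw means nothing. Origin: centre of its underside; z up.
- tall_tin: Bystander on the grey mat, not to be moved: steel tin 75 mm high, 56 mm in diameter, with a ring-pull tab on its top. Origin: centre of its underside; z up.
- squat_jar: Bystander on the grey mat, not to be moved: wide low glass jar, 66 mm in diameter, 62 mm high to its flat wooden lid, which carries a ball knob (82 mm in all), pinkish contents. Origin: centre of its underside; z up.
- cup: Bystander on the board in front of the crock (robot side), loose, not to be moved: small blue egg cup, 44 mm in diameter, 45 mm high. Origin: centre of its underside; z up.

How it is judged:
By the outcome, as a careful person would: the job done as asked, in the order asked, and still so for the second after the job is handed in, with the robot touching nothing.
It also fails if it takes over 128 s, if anything falls off the work surface, if the arm or the gripper's body presses on something with over 40 N, if the wrist force passes 120 N, or if a joint passes its speed limit or range.

### The arm

A 7-joint arm with a two-finger parallel gripper is mounted at the origin on the work surface. World frame = base frame: x ahead of the robot, y to its left, z up, the work surface at z = 0. Lengths are in m, angles in rad, forces in N, time in s.
With the tool pointing down it reaches from about 0.35 to 0.9 m from the base axis. Payload 8.1 kg.
Tool frame: the origin (TCP) lies on the centre line of the jaws, within the pads' length; the fingertips stand 11 mm ahead of it and the grasp point (between the pads) lies 8 mm behind it (robot.tip_reach is the distance from the TCP to the fingertips, in m); z points along the fingers, y is the line along which they close (so a half turn about z gives the same grasp; the last joint's range is limited). The gripper opens to 92 mm and grips with 3 to 60 N. Pads are 19 mm wide; open, the fingers measure 130 mm over their backs; the gripper's body (75 mm by 190 mm) begins 47 mm behind the grasp point.
Start: joints at [1.029, 0.434, 0.025, 1.573, -0.012, 1.134, -0.075], TCP at [0.266, -0.566, 0.238] pointing down, gripper open.
Joint ranges: [-2.62, 2.62], [-0.44, 2.09], [-1.27, 1.32], [0.08, 2.57], [-1.32, 4.46], [0.12, 2], [-2.74, 2.74]. Speed limits (rad/s): [2.22, 2.22, 3.01, 3.01, 3.14, 3.14, 3.14].

### API

Orientations are given as a unit quaternion [x, y, z, w].
In Python, from plant import robot gives the robot as it stands.
- The arm moves only by the shell command python3 -m creep 'ROWS' [FORCE]. ROWS is JSON, a list of rows, each a list of 3 entries, a list of its own where there are three numbers: the shift along the tool's x, y, z in units of 40 mm (1.0 is 40 mm), then the turn about the tool's z in units of 5 degrees (1.0 is 5 degrees), then the closure, from 0 (fully open) to 1 (shut). In form: [[[x, y, z], turn, gripper], ...]. A call has 1 to 20 rows; each row is the pose to reach, as a shift and turn from the pose commanded when the call began, along the tool's axes at that moment; what a row does not reach only later rows make up. A row lasts 1/8 s, in which the tool goes at most 62.5 mm and 10.7 degrees, less where a joint would pass 70% of its speed; a pose out of reach is approached as far as the arm can. A call with a gripper value outside its range is refused whole. The fingers move at their own pace and stop on an object; FORCE is the grip in N (left out, the last holds). Time passes only in rows, so rows that repeat a pose let the fingers close. It gives the time, the measured TCP pose, the force, the opening and the grip force at its end, in the units of the state.
- robot.observe(): the state, without advancing time (a new reading comes with each control period).
- robot.camera(name): name is "scene" or "top" or "wrist"; returns the picture (480x640x3 uint8, red, green, blue); there is no depth.
- robot.camera_model(name): a dict with "camera_matrix" (3x3 intrinsics, pixels), "world_from_camera" (4x4, takes a point from camera to world coordinates). Camera axes: x right, y down, z forward; pixel columns grow to the right and rows downward; lengths in m; the calibration is good to about 2 mm. A picture is of the moment at which its call begins: read the wrist's pose just before it. camera_model takes no time and is no camera call; for the wrist camera it gives the pose at the moment of the call.
- robot.finish_job(): hands the job in; it is judged then, once.
The state is a dict: "t": time; "joints": joint angles; "qd": joint speeds; "joint_torque": joint torques, N m; "tool_pos": TCP position; "ee_rot": TCP orientation; "wrist_force": force on the tool from outside, world axes, zero at the start; "ft_torque": the same for the moment, N m; "opening": opening from 0.0 (shut) to 1.0 (fully open); "finger_force": force on a finger pad.
Only numpy, scipy, OpenCV 4.12 (cv2) and the standard library are available. Lean on these libraries where they do the work, as an engineer would, in place of code of your own. Each camera call takes 0.05 s, during which the arm holds its last target. There are 200 camera calls.

## Working session

There is one attempt and no reset: what is moved stays moved. The work goes in short steps, Python scripts to look and compute and a shell command to move; the robot and the scene stay as the last step left them, time stands still between calls to the robot, and variables do not carry over. Pictures are saved under pics/ and viewed, at most 14 in all, crops included, and the job is handed in when it is done.

```bash
ls; mkdir -p pics
python3 - <<'E'
from plant import robot
import cv2
for n in("scene","top"):
    cv2.imwrite(f"pics/{n}0.png",robot.camera(n)[:,:,::-1]); m=robot.camera_model(n);print(m)
print(robot.observe())
E
```

```text
pics
{'camera_matrix': array([[515.53795728,   0.        , 319.68957551],
       [  0.        , 515.53795728, 236.08404177],
       [  0.        ,   0.        ,   1.        ]]), 'world_from_camera': array([[-0.86502864,  0.27487415, -0.41972569,  0.95905586],
       [ 0.5016399 ,  0.48901556, -0.71359736,  0.7719901 ],
       [ 0.00910293, -0.82783331, -0.5609003 ,  0.66736898],
       [ 0.        ,  0.        ,  0.        ,  1.        ]])}
{'camera_matrix': array([[454.14120115,   0.        , 327.83158186],
       [  0.        , 454.14120115, 241.3743837 ],
       [  0.        ,   0.        ,   1.        ]]), 'world_from_camera': array([[ 0.01926859, -0.98177353,  0.18907527,  0.3622806 ],
       [-0.99926145, -0.02519873, -0.02901008,  0.02964875],
       [ 0.03324579, -0.18837664, -0.98153398,  0.81304432],
       [ 0.        ,  0.        ,  0.        ,  1.        ]])}
{'t': 0.1, 'joints': array([ 1.02941131,  0.43517378,  0.02495336,  1.57399218, -0.01157019,
        1.13398778, -0.07511438]), 'qd': array([ 8.95104169e-05, -1.79977751e-03, -4.78618302e-04, -1.99940318e-03,
       -2.95048115e-04,  5.12026325e-04,  2.46447987e-04]), 'joint_torque': array([ 4.10390116e-03, -6.69127321e+01,  9.89058316e-01, -3.15147936e+01,
       -6.03782432e-02,  3.74816428e-02,  7.52641904e-05]), 'tool_pos': array([ 0.26529649, -0.56542109,  0.23701587]), 'ee_rot': array([ 9.76035328e-01,  2.17610977e-01, -2.25514642e-04, -6.71526182e-04]), 'wrist_force': array([-0.47824237, -0.94496717,  0.43041305]), 'ft_torque': array([-0.00944584, -0.0386333 , -0.01004397]), 'finger_force': 0.0, 'opening': 0.9988160990009173}
```

View pics/top0.png

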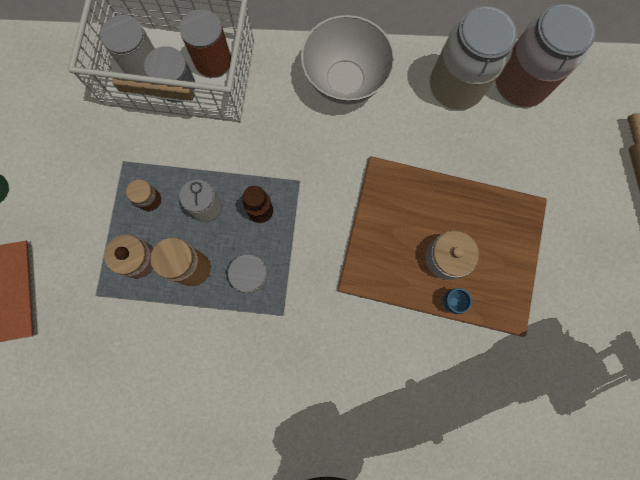

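View pics/scene0.png

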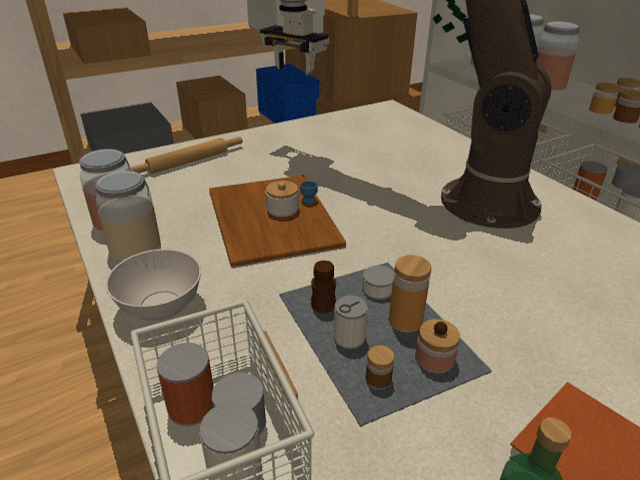

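Top view: mat at left with small jar (141,188), tall tin (197,196), mill head (256,197), squat jar (127,254), tall jar lid (175,260), low tin (247,272). Board at right with corners (370,158), (546,197), (527,331), (341,292), crock lid (455,250) and cup (458,300).

```bash
cat > h.py <<'E'
from plant import robot
import numpy as np, cv2, json
from scipy.spatial.transform import Rotation as R
def proj(P,m):
    W=np.linalg.inv(m["world_from_camera"]);P=np.atleast_2d(P)
    c=P@W[:3,:3].T+W[:3,3]; p=c@m["camera_matrix"].T; return p[:,:2]/p[:,2:]
def ray(px,z,m):
    T=m["world_from_camera"];d=T[:3,:3]@np.linalg.solve(m["camera_matrix"],[px[0],px[1],1.]);o=T[:3,3]
    return o+d*(z-o[2])/d[2]
def circ(c,z,r):
    t=np.linspace(0,2*np.pi,40);return np.c_[c[0]+r*np.cos(t),c[1]+r*np.sin(t),0*t+z]
def rows(target,yaw=None):
    """shift in tool axes (units 40mm) and turn (5deg units) from the present pose to target; yaw = world direction of tool y, deg"""
    s=robot.observe();r=R.from_quat(s["ee_rot"]).as_matrix()
    sh=r.T@(np.array(target)-s["tool_pos"])/.04
    y=np.degrees(np.arctan2(r[1,1],r[0,1])); t=None
    if yaw is not None:
        d=(yaw-y+90)%180-90; t=-d/5
    return np.round(sh,3),None if t is None else round(t,2),round(y,1)
E
python3 - <<'E'
from h import *
m=robot.camera_model("top");im=cv2.imread("pics/top0.png")
b=[(370,158),(546,197),(527,331),(341,292)]
P=np.array([ray(p,.015,m) for p in b]);print(P.round(3),[np.linalg.norm(P[i]-P[i-1]).round(3) for i in range(4)])
M=np.array([ray(p,.003,m) for p in [(122,163),(300,180),(285,311),(97,298)]]);print(M.round(3),[np.linalg.norm(M[i]-M[i-1]).round(3) for i in range(4)])
o={"small_jar":((141,188),.061,.021),"tall_tin":((197,196),.078,.028),"mill":((256,197),.098,.019),"squat_jar":((127,255),.065,.033),"tall_jar":((175,258),.133,.031),"low_tin":((247,271),.039,.032),"crock":((455,252),.075,.04),"cup":((458,299),.06,.022)}
big=cv2.resize(im[140:340,80:560],None,fx=2.5,fy=2.5,interpolation=cv2.INTER_CUBIC)
# overlay with projected circles
vis=cv2.resize(im[140:340,80:320],None,fx=3,fy=3,interpolation=cv2.INTER_CUBIC)
vis2=cv2.resize(im[140:340,330:570],None,fx=3,fy=3,interpolation=cv2.INTER_CUBIC)
for n,(p,z,r) in o.items():
    c=ray(p,z,m);print(n,c.round(4))
    zz={"crock":.075,}.get(n,z)
    pts=proj(circ(c,zz,r),m)
    for v,x0 in((vis,80),(vis2,330)):
        cv2.polylines(v,[np.int32((pts-[x0,140]+.5)*3)],True,(0,255,0),1)
        if n not in("crock","cup"):cv2.polylines(v,[np.int32((proj(circ(c,.003,.024 if n=="mill" else r),m)-[x0,140]+.5)*3)],True,(255,255,0),1)
for v,n in((vis,"a"),(vis2,"b")): cv2.imwrite(f"pics/t{n}.png",v)
E
```

```text
[[ 0.676 -0.069  0.015]
 [ 0.61  -0.397  0.015]
 [ 0.365 -0.346  0.015]
 [ 0.426 -0.019  0.015]] [np.float64(0.255), np.float64(0.334), np.float64(0.25), np.float64(0.332)]
[[0.656 0.389 0.003]
 [0.633 0.06  0.003]
 [0.392 0.079 0.003]
 [0.407 0.407 0.003]] [np.float64(0.249), np.float64(0.33), np.float64(0.242), np.float64(0.328)]
small_jar [0.5915 0.3272 0.061 ]
tall_tin [0.5752 0.2273 0.078 ]
mill [0.5705 0.1268 0.098 ]
squat_jar [0.4751 0.3374 0.065 ]
tall_jar [0.462  0.2381 0.133 ]
low_tin [0.4564 0.1436 0.039 ]
crock [ 0.4919 -0.2042  0.075 ]
cup [ 0.4152 -0.2113  0.06  ]
```

View pics/ta.png

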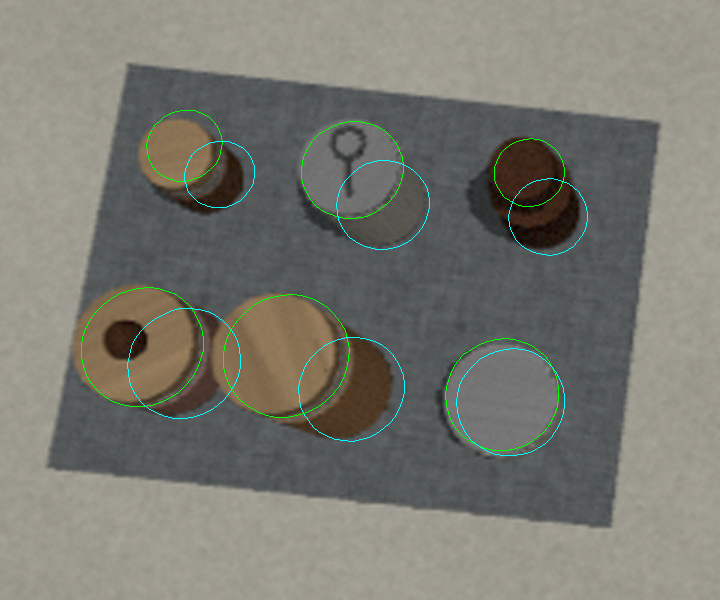

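View pics/tb.png

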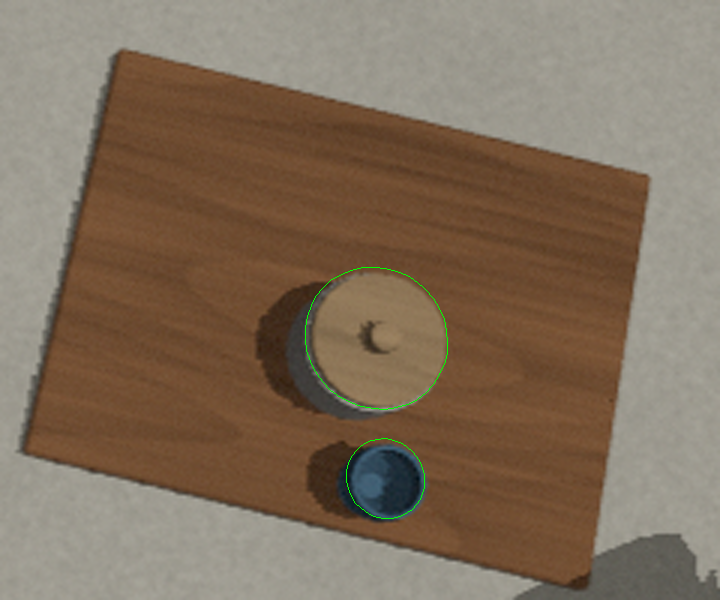

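Overlays (3x crops): the small jar lid is at (176.5,154.5), tall jar lid at (275,354), mill head at (526,172), low tin at (502,397) and crock lid at (380,339). Board corners are (120,50), (649,176), (590,588), (24,452). I'll refine from these.

Run:
```python
from h import *
m=robot.camera_model("top")
f=lambda p,x0,z:ray((p[0]/3+x0-.33,p[1]/3+140-.33),z,m)
P=np.array([f(p,330,.015) for p in [(120,50),(649,176),(590,588),(24,452)]])
L=np.array([[.13,.17],[.13,-.17],[-.13,-.17],[-.13,.17]])
c=P[:,:2].mean(0);U,S,V=np.linalg.svd(L.T@(P[:,:2]-c));Rm=(U@V).T
print("board",c,np.degrees(np.arctan2(Rm[1,0],Rm[0,0])),"resid mm",((P[:,:2]-c-L@Rm.T)*1000).round(1).tolist())
cr=f((380,339),330,.075)[:2];print("crock",cr,"in board",Rm.T@(cr-c))
print("knob",f((386,337),330,.087))
tg={"tall_jar":(0,.04+.02+.031),"low_tin":(0,-(.06+.032)),"mill":(.06+.024,0)}
for k,v in tg.items():print(k,"goal",(cr+Rm@v).round(4), "board", (Rm.T@(cr+Rm@v-c)).round(3))
for n,p,z in [("small",(176.5,154.5),.061),("tall_jar",(275,354),.133),("mill",(526,172),.098),("low",(502,397),.039),("squat",(137,346),.065),("ttin",(352,170),.078)]:print(n,f(p,80,z)[:2].round(4))
```

```text
board [ 0.51828564 -0.20566572] -12.271581069541005 resid mm [[-2.1, -1.6], [-1.5, 2.4], [2.1, 0.2], [1.6, -1.0]]
crock [ 0.49080845 -0.20638251] in board [-0.02669701 -0.00654057]
knob [ 0.48990825 -0.20589024  0.087     ]
tall_jar goal [ 0.5102 -0.1175] board [-0.027  0.084]
low_tin goal [ 0.4713 -0.2963] board [-0.027 -0.099]
mill goal [ 0.5729 -0.2242] board [ 0.057 -0.007]
small [0.5857 0.3309]
tall_jar [0.4624 0.2435]
mill [0.5704 0.1284]
low [0.4547 0.1435]
squat [0.475  0.3401]
ttin [0.5746 0.2272]
```

Run:
```python
from h import *
print(rows([.462,.2435,.235],-12.3), rows([.462,.2435,.235],-20))
m=robot.camera_model("wrist");s=robot.observe();r=R.from_quat(s["ee_rot"]).as_matrix()
print(r.T@(m["world_from_camera"][:3,3]-s["tool_pos"]), m["camera_matrix"][0,0], (r.T@m["world_from_camera"][:3,:3]).round(2))
```

```text
(array([ 13.042, -16.219,   0.071]), np.float64(-10.51), np.float64(-64.9)) (array([ 13.042, -16.219,   0.071]), np.float64(-8.97), np.float64(-64.9))
[ 7.82985085e-02  7.20699212e-05 -1.47668125e-01] 334.3271855829323 [[ 0.   -0.96 -0.29]
 [ 1.    0.    0.  ]
 [-0.   -0.29  0.96]]
```

Run:
```python
from h import *
print(rows([.475,-.29,.25],-12.3))
```

```text
(array([ 7.671, -4.007, -0.32 ]), np.float64(-10.51), np.float64(-64.9))
```

```bash
python3 -m creep '[[[7.67,-4.01,-0.32],-10.51,0],[[7.67,-4.01,-0.32],-10.51,0],[[7.67,-4.01,-0.32],-10.51,0],[[7.67,-4.01,-0.32],-10.51,0],[[7.67,-4.01,-0.32],-10.51,0],[[7.67,-4.01,-0.32],-10.51,0],[[7.67,-4.01,-0.32],-10.51,0],[[7.67,-4.01,-0.32],-10.51,0],[[7.67,-4.01,-0.32],-10.51,0]]' 20
python3 - <<'E'
from h import *
m=robot.camera_model("wrist");im=robot.camera("wrist")[:,:,::-1].copy()
c=(.4908,-.2064)
cv2.polylines(im,[np.int32(proj(circ(c,.075,.04),m))],True,(0,255,0),1)
cv2.polylines(im,[np.int32(proj(circ(c,.015,.04),m))],True,(255,255,0),1)
a=np.radians(-12.27);Rm=np.array([[np.cos(a),-np.sin(a)],[np.sin(a),np.cos(a)]])
B=np.array([[.13,.17],[.13,-.17],[-.13,-.17],[-.13,.17]])@Rm.T+[.5183,-.2057]
cv2.polylines(im,[np.int32(proj(np.c_[B,np.full(4,.015)],m))],True,(0,0,255),1)
cv2.imwrite("pics/w1.png",im);print(rows([.462,.2435,.235],-12.3))
E
```

```text
t: 1.23
tool_pos: [0.4741, -0.2916, 0.2503]
ee_rot: [0.78, 0.626, -0.0, -0.0]
wrist_force: [0.1, -1.4, 0.8]
opening: 1.003
finger_force: 0.0
(array([12.995, -3.18 ,  0.38 ]), np.float64(-0.03), np.float64(-12.4))
```

View pics/w1.png

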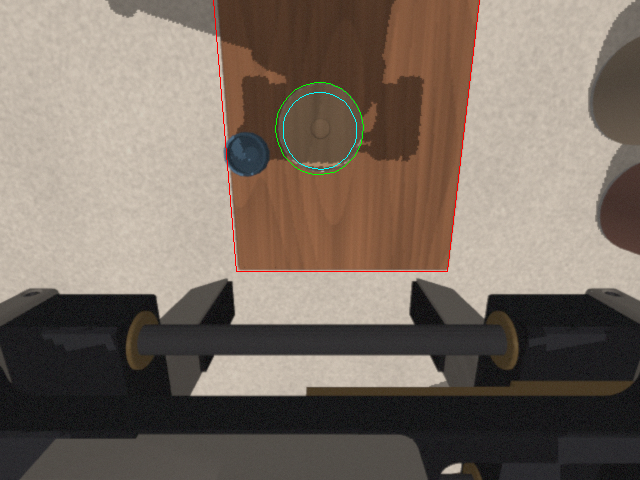

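Wrist view: the projected crock circles (centre 320,128) and board outline fall on the real edges within about 1 px, so the calibration and board pose are confirmed. Next I check the mat from near.

```bash
python3 -m creep '[[[10,-3.2,0],0,0],[[10,-3.2,0],0,0],[[10,-3.2,0],0,0],[[10,-3.2,0],0,0],[[10,-3.2,0],0,0],[[10,-3.2,0],0,0],[[10,-3.2,0],0,0],[[10,-3.2,0],0,0],[[10,-3.2,0],0,0]]' 20
python3 - <<'E'
from h import *
m=robot.camera_model("wrist");im=robot.camera("wrist")[:,:,::-1].copy()
v=cv2.resize(im[:300,100:500],None,fx=2,fy=2,interpolation=cv2.INTER_CUBIC)
for c,z,r in [((.5857,.3309),.058,.021),((.4624,.2435),.13,.031),((.5704,.1284),.095,.019),((.4547,.1435),.036,.032),((.475,.3401),.062,.033),((.5746,.2272),.075,.028)]:
    for zz in(z+.003,.003):
        cv2.polylines(v,[np.int32((proj(circ(c,zz,r),m)-[100,0]+.5)*2)],True,(0,255,0),1)
cv2.imwrite("pics/w2.png",v);print(robot.observe()["tool_pos"],rows([.462,.2435,.235],-12.3))
E
```

```text
t: 2.4
tool_pos: [0.4356, 0.1267, 0.2504]
ee_rot: [0.779, 0.627, -0.0, 0.0]
wrist_force: [-0.3, -1.0, 0.2]
opening: 0.996
finger_force: 0.0
[0.43566336 0.12621055 0.25036498] (array([3.006, 0.011, 0.382]), np.float64(-0.03), np.float64(-12.4))
```

View pics/w2.png

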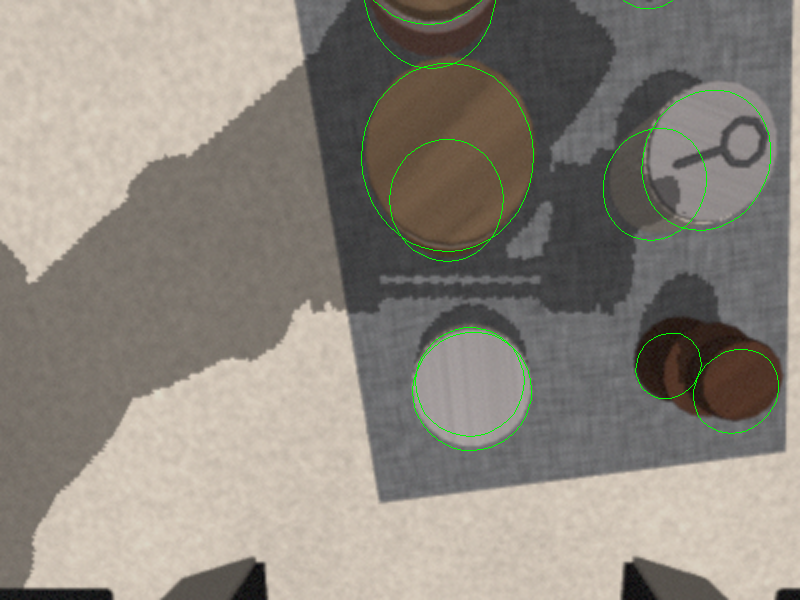

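Jar lid and low tin are on their predicted outlines (tin about 1.5 mm to +y). The mill head is at (742,381) against the predicted (736,391), so it stands about 4 mm further. I'll take the tall jar first.

```bash
python3 -m creep '[[[3.03,0,0],0,0],[[3.03,0,0],0,0],[[3.03,0,0],0,0],[[3.03,0,1],0,0],[[3.03,0,2],0,0],[[3.03,0,3],0,0],[[3.03,0,3.6],0,0],[[3.03,0,3.96],0,0],[[3.03,0,3.96],0,0],[[3.03,0,3.96],0,0.4],[[3.03,0,3.96],0,0.4],[[3.03,0,3.96],0,0.5],[[3.03,0,3.96],0,0.5],[[3.03,0,3.96],0,0.5],[[3.03,0,3.96],0,0.5],[[3.03,0,3.96],0,0.5]]' 25
```

```text
t: 4.45
tool_pos: [0.4618, 0.2464, 0.0925]
ee_rot: [0.779, 0.627, 0.001, 0.0]
wrist_force: [2.0, -0.5, 5.6]
opening: 0.673
finger_force: 24.8
```

```bash
python3 -m creep '[[[0,0,-0.8],0,0.5],[[0,0,-2],0,0.5],[[0,0,-3],0,0.5],[[0,0,-3],0,0.5],[[0,0,-3],0,0.5]]' 25
python3 - <<'E'
from h import *
print(robot.observe()["opening"],robot.observe()["finger_force"],rows([.5102,-.1175,.125],-12.3))
E
```

```text
t: 5.08
tool_pos: [0.4605, 0.2455, 0.2109]
ee_rot: [0.779, 0.627, -0.001, -0.0]
wrist_force: [-0.4, 0.4, -2.9]
opening: 0.679
finger_force: 24.8
0.6786865760589922 24.810767322778702 (array([-8.598,  3.153,  2.159]), np.float64(-0.0), np.float64(-12.3))
```

```bash
python3 -m creep '[[[-0.6,0.2,0],0,0.5],[[-1.6,0.6,0],0,0.5],[[-2.8,1,0],0,0.5],[[-4,1.5,0],0,0.5],[[-5.2,1.9,0],0,0.5],[[-6.4,2.4,0],0,0.5],[[-7.5,2.8,0],0,0.5],[[-8.3,3.1,0],0,0.5],[[-8.6,3.15,0],0,0.5],[[-8.6,3.15,0],0,0.5],[[-8.6,3.15,1],0,0.5],[[-8.6,3.15,2],0,0.5],[[-8.6,3.15,2.2],0,0.5],[[-8.6,3.15,2.2],0,0.5],[[-8.6,3.15,2.2],0,0.5]]' 25
cat > ov.py <<'E'
from h import *
def ov(cam,circles,crop,fx,out):
    m=robot.camera_model(cam);im=robot.camera(cam)[:,:,::-1]
    x0,x1,y0,y1=crop;v=cv2.resize(im[y0:y1,x0:x1],None,fx=fx,fy=fx,interpolation=cv2.INTER_CUBIC)
    for c,z,r in circles: cv2.polylines(v,[np.int32((proj(circ(c,z,r),m)-[x0,y0]+.5)*fx)],True,(0,255,0),1)
    cv2.imwrite(out,v)
E
python3 - <<'E'
from ov import *
s=robot.observe();p=s["tool_pos"];print(p)
ov("wrist",[((.4908,-.2064),.075,.04),((p[0],p[1]),p[2]+.038,.031)],(120,520,0,300),2,"pics/w3.png")
ov("scene",[((.4908,-.2064),.075,.04),((p[0],p[1]),p[2]+.038,.031),((p[0],p[1]),p[2]-.092,.031)],(200,400,50,250),3,"pics/s3.png")
E
```

```text
t: 6.95
tool_pos: [0.5121, -0.1163, 0.1256]
ee_rot: [0.779, 0.627, 0.001, 0.001]
wrist_force: [-0.0, 0.5, -2.6]
opening: 0.673
finger_force: 24.8
[ 0.51206302 -0.11630196  0.12561279]
```

View pics/s3.png

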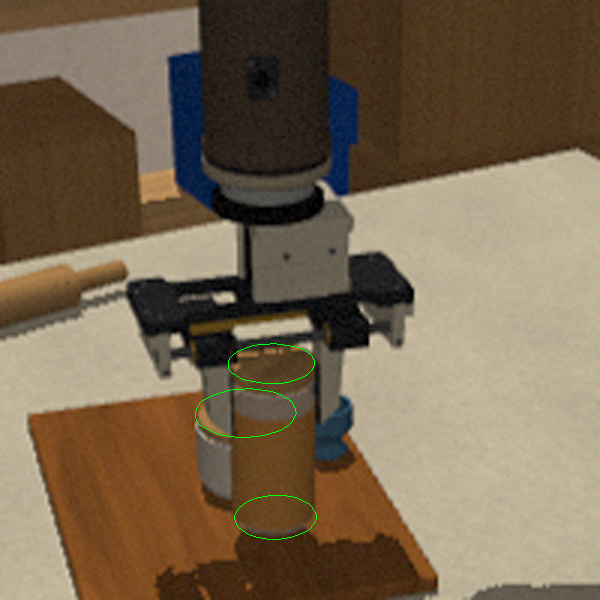

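Scene crop: the jar hangs upright with base at (275,517) as modelled, left of the crock and clear of it. Lowering.

```bash
python3 -m creep '[[[-0.04,-0.04,0.2],0,0.5],[[-0.04,-0.04,0.4],0,0.5],[[-0.04,-0.04,0.5],0,0.5],[[-0.04,-0.04,0.53],0,0.5],[[-0.04,-0.04,0.53],0,0.5],[[-0.04,-0.04,0.53],0,0.5],[[-0.04,-0.04,0.53],0,0.5]]' 25
```

```text
t: 7.92
tool_pos: [0.5098, -0.1183, 0.1037]
ee_rot: [0.779, 0.627, 0.0, 0.001]
wrist_force: [-1.2, -0.1, 8.2]
opening: 0.67
finger_force: 25.0
```

```bash
python3 -m creep '[[[0,0,0],0,0.25],[[0,0,0],0,0.1],[[0,0,0],0,0],[[0,0,0],0,0],[[0,0,-0.5],0,0],[[0,0,-1.5],0,0],[[0,0,-2.5],0,0],[[0,0,-3.5],0,0],[[0,0,-3.5],0,0],[[0,0,-3.5],0,0]]' 25
python3 - <<'E'
from ov import *
print(rows([.4552,.1448,.12],-60))
ov("wrist",[((.4908,-.2064),.075,.04),((.5102,-.1175),.145,.031)],(120,520,0,300),2,"pics/w4.png")
E
```

```text
t: 9.18
tool_pos: [0.5087, -0.118, 0.2424]
ee_rot: [0.779, 0.627, -0.0, -0.0]
wrist_force: [-0.4, -0.3, 0.3]
opening: 0.997
finger_force: 0.0
(array([ 6.135, -2.706,  3.06 ]), np.float64(9.54), np.float64(-12.3))
```

```bash
python3 -m creep '[[[1.5,-0.7,0],1.5,0],[[3,-1.4,0],3.5,0],[[4.5,-2,0],5.5,0],[[6.13,-2.7,0],7.5,0],[[6.13,-2.7,0],7.5,0],[[6.13,-2.7,1],7.5,0],[[6.13,-2.7,2.5],7.5,0],[[6.13,-2.7,3.5],7.5,0],[[6.13,-2.7,4],7.5,0],[[6.13,-2.7,4],7.5,0],[[6.13,-2.7,4],7.5,0],[[6.13,-2.7,4],7.5,0]]' 25
python3 - <<'E'
from ov import *
print(rows([.4552,.1448,.018],-49.8))
ov("top",[((.4552,.1448),.039,.032),((.5747,.1316),.098,.019),((.5747,.1316),.003,.024),((.4908,-.2064),.075,.04),((.5102,-.1175),.145,.031),((.5102,-.1175),.015,.031)],(200,500,140,340),2.6,"pics/t5.png")
E
```

```text
t: 10.72
tool_pos: [0.4564, 0.1449, 0.0838]
ee_rot: [0.939, 0.343, 0.001, 0.0]
wrist_force: [-0.3, 0.3, 0.4]
opening: 1.0
finger_force: 0.0
(array([-0.027, -0.02 ,  1.645]), np.float64(-0.0), np.float64(-49.8))
```

View pics/t5.png

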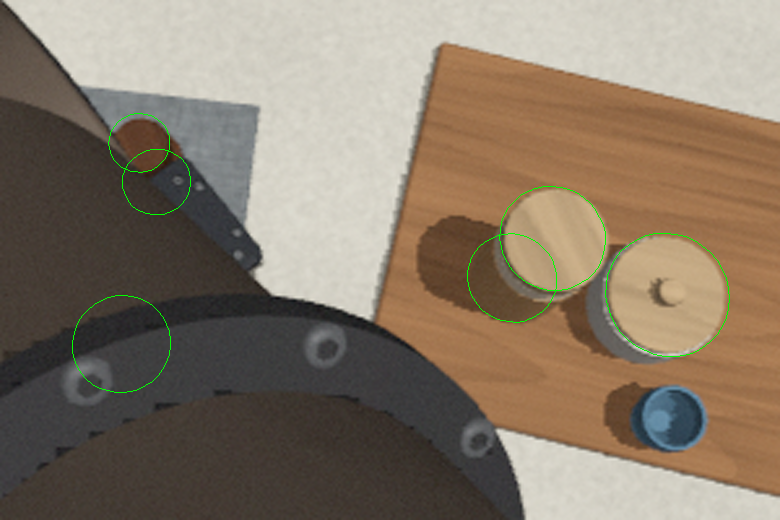

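Top crop: the placed jar's lid fits its goal circle (553,240), upright, with a small gap to the crock. The gripper clears the mill by about 2 cm by calculation. Grasping the low tin.

```bash
python3 -m creep '[[[-0.03,-0.02,0.6],0,0],[[-0.03,-0.02,1.2],0,0],[[-0.03,-0.02,1.63],0,0],[[-0.03,-0.02,1.63],0,0],[[-0.03,-0.02,1.63],0,0],[[-0.03,-0.02,1.63],0,0.4],[[-0.03,-0.02,1.63],0,0.5],[[-0.03,-0.02,1.63],0,0.5],[[-0.03,-0.02,1.63],0,0.5],[[-0.03,-0.02,1.63],0,0.5]]' 20
python3 -m creep '[[[0,0,-0.6],0,0.5],[[0,0,-1.8],0,0.5],[[0,0,-3],0,0.5],[[0,0,-4],0,0.5],[[0,0,-4],0,0.5],[[0,0,-4],0,0.5]]' 20
python3 - <<'E'
from h import *
print(robot.observe()["opening"],rows([.4713,-.2963,.05],-12.3),rows([.4713,-.2963,.05]))
E
```

```text
t: 12.02
tool_pos: [0.4545, 0.1445, 0.0179]
ee_rot: [0.939, 0.344, 0.0, 0.0]
wrist_force: [-1.3, -0.6, 5.6]
opening: 0.697
finger_force: 20.0
t: 12.78
tool_pos: [0.4539, 0.144, 0.1769]
ee_rot: [0.939, 0.343, -0.001, 0.0]
wrist_force: [0.3, -0.8, -0.9]
opening: 0.692
finger_force: 20.0
0.6923245153364349 (array([-6.765,  8.692,  3.18 ]), np.float64(-7.5), np.float64(-49.8)) (array([-6.765,  8.692,  3.18 ]), None, np.float64(-49.8))
```

```bash
python3 -m creep '[[[-0.5,0.6,-0.3],-0.7,0.5],[[-1.3,1.6,-0.3],-1.5,0.5],[[-2.2,2.8,-0.3],-2.5,0.5],[[-3.1,4,-0.3],-3.5,0.5],[[-4,5.2,-0.3],-4.5,0.5],[[-4.9,6.4,-0.3],-5.5,0.5],[[-5.8,7.5,-0.3],-6.5,0.5],[[-6.5,8.4,-0.3],-7.5,0.5],[[-6.77,8.69,-0.3],-7.5,0.5],[[-6.77,8.69,-0.3],-7.5,0.5],[[-6.77,8.69,1],-7.5,0.5],[[-6.77,8.69,2.2],-7.5,0.5],[[-6.77,8.69,3],-7.5,0.5],[[-6.77,8.69,3.18],-7.5,0.5],[[-6.77,8.69,3.18],-7.5,0.5],[[-6.77,8.69,3.18],-7.5,0.5],[[-6.77,8.69,3.18],-7.5,0.5]]' 20
python3 - <<'E'
from ov import *
p=robot.observe()["tool_pos"]
print(rows([.4713,-.2963,.0305],-12.3))
ov("scene",[((.4908,-.2064),.075,.04),((p[0],p[1]),p[2]+.021,.032),((p[0],p[1]),p[2]-.015,.032)],(200,400,50,250),3,"pics/s6.png")
E
```

```text
t: 14.9
tool_pos: [0.4725, -0.2961, 0.0518]
ee_rot: [0.779, 0.627, 0.0, 0.001]
wrist_force: [-0.1, -0.1, -0.2]
opening: 0.692
finger_force: 20.0
(array([-0.01 , -0.03 ,  0.531]), np.float64(-0.0), np.float64(-12.3))
```

View pics/s6.png

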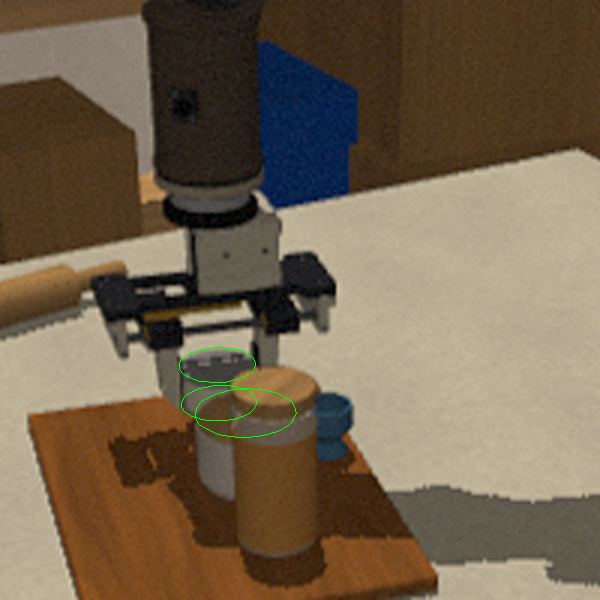

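Scene crop: the tin is held level on its model circle (217,365), behind the crock as seen from here. The jar stands upright. Lowering.

```bash
python3 -m creep '[[[-0.01,-0.03,0.25],0,0.5],[[-0.01,-0.03,0.45],0,0.5],[[-0.01,-0.03,0.54],0,0.5],[[-0.01,-0.03,0.54],0,0.5],[[-0.01,-0.03,0.54],0,0.5],[[-0.01,-0.03,0.54],0,0.5]]' 20
```

```text
t: 15.7
tool_pos: [0.4698, -0.2959, 0.0291]
ee_rot: [0.779, 0.627, -0.001, -0.0]
wrist_force: [-3.7, 1.3, 10.4]
opening: 0.689
finger_force: 20.0
```

```bash
python3 -m creep '[[[0,0,0],0,0.25],[[0,0,0],0,0.1],[[0,0,0],0,0],[[0,0,-0.3],0,0],[[0,0,-1],0,0],[[0,0,-2],0,0],[[0,0,-3],0,0],[[0,0,-4],0,0],[[0,0,-5],0,0],[[0,0,-5],0,0],[[0,0,-5],0,0]]' 20
python3 - <<'E'
from ov import *
print(rows([.56,.06,.24],-12.3))
E
```

```text
t: 17.08
tool_pos: [0.4702, -0.2959, 0.229]
ee_rot: [0.779, 0.627, -0.0, 0.0]
wrist_force: [-0.1, 0.1, 0.3]
opening: 1.0
finger_force: 0.0
(array([ 9.171,  0.296, -0.278]), np.float64(-0.0), np.float64(-12.3))
```

```bash
python3 -m creep '[[[9.17,0.3,-0.28],0,0],[[9.17,0.3,-0.28],0,0],[[9.17,0.3,-0.28],0,0],[[9.17,0.3,-0.28],0,0],[[9.17,0.3,-0.28],0,0],[[9.17,0.3,-0.28],0,0],[[9.17,0.3,-0.28],0,0],[[9.17,0.3,-0.28],0,0],[[9.17,0.3,-0.28],0,0]]' 20
python3 - <<'E'
from ov import *
ov("wrist",[((.5747,.1316),.098,.019),((.5747,.1316),.003,.024),((.5746,.2272),.078,.028),((.5857,.3309),.061,.021),((.5857,.3309),.003,.021)],(120,520,0,300),2,"pics/w7.png")
print(rows([.575,.132,.24],-12.3))
E
```

```text
t: 18.2
tool_pos: [0.5601, 0.0579, 0.2394]
ee_rot: [0.78, 0.626, -0.001, -0.0]
wrist_force: [-0.4, -0.4, 0.1]
opening: 0.999
finger_force: 0.0
(array([ 1.886, -0.039, -0.011]), np.float64(-0.03), np.float64(-12.5))
```

View pics/w7.png

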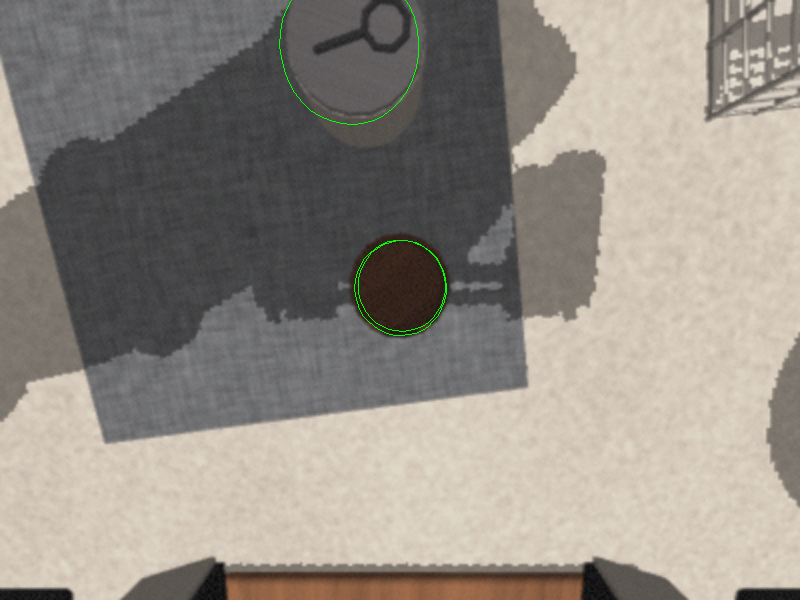

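Wrist view: the mill (401,286) sits exactly in the model circles, so it is at (.575,.132). Picking it by the head.

```bash
python3 -m creep '[[[1.2,-0.04,0],0,0],[[1.89,-0.04,0],0,0],[[1.89,-0.04,0.8],0,0],[[1.89,-0.04,1.8],0,0],[[1.89,-0.04,2.8],0,0],[[1.89,-0.04,3.6],0,0],[[1.89,-0.04,4.06],0,0],[[1.89,-0.04,4.06],0,0],[[1.89,-0.04,4.06],0,0.4],[[1.89,-0.04,4.06],0,0.6],[[1.89,-0.04,4.06],0,0.75],[[1.89,-0.04,4.06],0,0.75],[[1.89,-0.04,4.06],0,0.75],[[1.89,-0.04,4.06],0,0.75],[[1.89,-0.04,4.06],0,0.75]]' 20
python3 -m creep '[[[0,0,-0.6],0,0.75],[[0,0,-1.8],0,0.75],[[0,0,-3],0,0.75],[[0,0,-4],0,0.75],[[0,0,-4],0,0.75],[[0,0,-4],0,0.75]]' 20
python3 - <<'E'
from h import *
print(robot.observe()["opening"],rows([.5729,-.2242,.109],-102))
E
```

```text
t: 20.12
tool_pos: [0.5751, 0.1341, 0.0777]
ee_rot: [0.779, 0.627, -0.0, 0.0]
wrist_force: [0.2, -0.2, -0.2]
opening: 0.41
finger_force: 20.0
t: 20.88
tool_pos: [0.5746, 0.1337, 0.2369]
ee_rot: [0.779, 0.627, -0.001, -0.0]
wrist_force: [-0.4, -1.0, -1.1]
opening: 0.411
finger_force: 20.0
0.41101771045844165 (array([-8.748,  1.869,  3.204]), np.float64(17.94), np.float64(-12.3))
```

```bash
python3 -m creep '[[[-0.6,0.1,0],1,0.75],[[-1.5,0.3,0],2.5,0.75],[[-2.6,0.5,0],4.5,0.75],[[-3.7,0.8,0],6.5,0.75],[[-4.8,1,0],8.5,0.75],[[-5.9,1.3,0],10.5,0.75],[[-7,1.5,0],12.5,0.75],[[-8,1.7,0],14.5,0.75],[[-8.75,1.87,0],16.5,0.75],[[-8.75,1.87,0],18,0.75],[[-8.75,1.87,0],18,0.75],[[-8.75,1.87,1],18,0.75],[[-8.75,1.87,2.2],18,0.75],[[-8.75,1.87,3],18,0.75],[[-8.75,1.87,3.2],18,0.75],[[-8.75,1.87,3.2],18,0.75],[[-8.75,1.87,3.2],18,0.75],[[-8.75,1.87,3.2],18,0.75]]' 20
python3 - <<'E'
from ov import *
p=robot.observe()["tool_pos"];print(p)
print(rows([.5729,-.2242,.089],-102.3))
ov("scene",[((.4908,-.2064),.075,.04),((p[0],p[1]),p[2]-.018,.024),((p[0],p[1]),p[2]-.074,.024),((.4713,-.2963),.051,.032)],(200,400,50,250),3,"pics/s8.png")
E
```

```text
t: 23.12
tool_pos: [0.5743, -0.2241, 0.1111]
ee_rot: [0.994, -0.107, 0.001, 0.0]
wrist_force: [-0.1, 0.9, -0.1]
opening: 0.41
finger_force: 20.0
[ 0.57425852 -0.22408617  0.11105906]
(array([-0.034,  0.01 ,  0.551]), np.float64(-0.0), np.float64(-102.3))
```

View pics/s8.png

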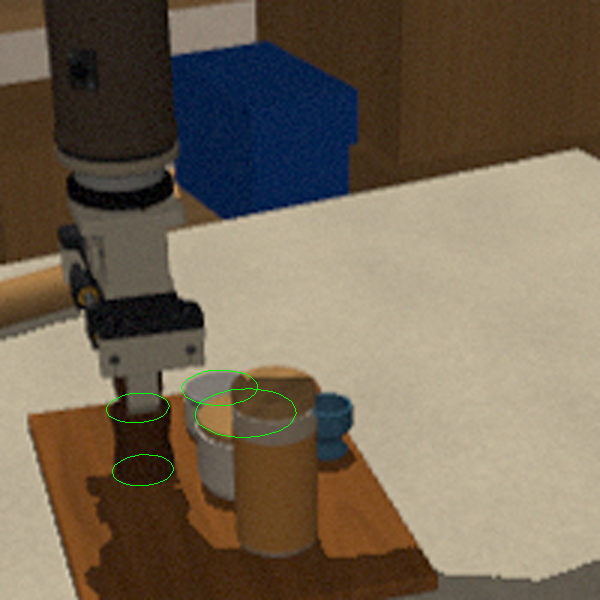

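Scene crop: the tin sits on its goal circle (220,388). The mill hangs upright over its goal (143,470) beyond the crock. Lowering.

```bash
python3 -m creep '[[[-0.01,0.01,0.25],0,0.75],[[-0.01,0.01,0.45],0,0.75],[[-0.01,0.01,0.55],0,0.75],[[-0.01,0.01,0.55],0,0.75],[[-0.01,0.01,0.55],0,0.75],[[-0.01,0.01,0.55],0,0.75]]' 20
```

```text
t: 23.92
tool_pos: [0.5737, -0.2241, 0.0889]
ee_rot: [0.994, -0.107, 0.001, 0.0]
wrist_force: [-3.9, 1.9, 14.5]
opening: 0.411
finger_force: 20.0
```

```bash
python3 -m creep '[[[0,0,0],0,0.5],[[0,0,0],0,0.3],[[0,0,0],0,0.2],[[0,0,-0.3],0,0.2],[[0,0,-1],0,0.2],[[0,0,-2],0,0],[[0,0,-3],0,0],[[0,0,-4],0,0],[[0,0,-4],0,0],[[0,0,-4],0,0]]' 20
python3 - <<'E'
from ov import *
print(rows([.57,.25,.235],-12.3))
E
```

```text
t: 25.18
tool_pos: [0.5728, -0.2241, 0.2479]
ee_rot: [0.994, -0.107, 0.0, 0.0]
wrist_force: [-0.4, -0.0, 1.1]
opening: 1.0
finger_force: 0.0
(array([ -2.597, -11.565,   0.321]), np.float64(18.0), np.float64(-102.3))
```

```bash
python3 -m creep '[[[-0.3,-1.2,0.3],-2,0],[[-0.6,-2.5,0.3],-4,0],[[-0.9,-3.8,0.3],-6,0],[[-1.2,-5.1,0.3],-8,0],[[-1.4,-6.4,0.3],-10,0],[[-1.7,-7.7,0.3],-12,0],[[-2,-9,0.3],-14,0],[[-2.3,-10.3,0.3],-16,0],[[-2.6,-11.57,0.3],-18,0],[[-2.6,-11.57,0.3],-18,0],[[-2.6,-11.57,0.3],-18,0],[[-2.6,-11.57,0.3],-18,0]]' 20
python3 - <<'E'
from ov import *
ov("wrist",[((.5857,.3309),.061,.021),((.5857,.3309),.003,.021),((.475,.3401),.065,.033)],(120,520,0,300),2,"pics/w9.png")
print(rows([.5857,.3309,.033],-12.3))
ov("top",[((.5102,-.1175),.145,.031),((.4713,-.2963),.051,.032),((.5729,-.2242),.11,.019),((.4908,-.2064),.075,.04),((.4152,-.2113),.06,.022)],(330,570,140,340),3,"pics/t9.png")
E
```

```text
t: 26.68
tool_pos: [0.5704, 0.2483, 0.2351]
ee_rot: [0.78, 0.626, -0.001, 0.0]
wrist_force: [0.3, 0.7, 0.8]
opening: 1.002
finger_force: 0.0
(array([ 2.103, -0.074,  5.057]), np.float64(-0.04), np.float64(-12.5))
```

View pics/w9.png

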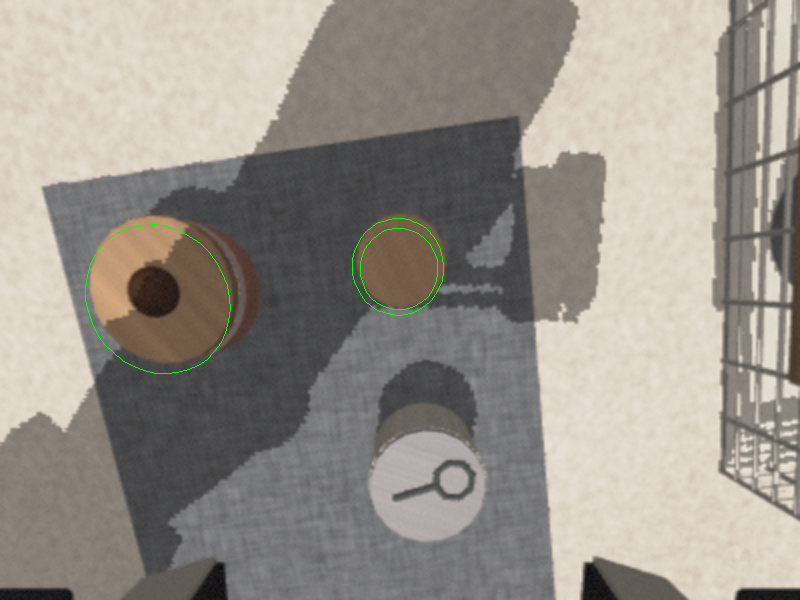

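View pics/t9.png

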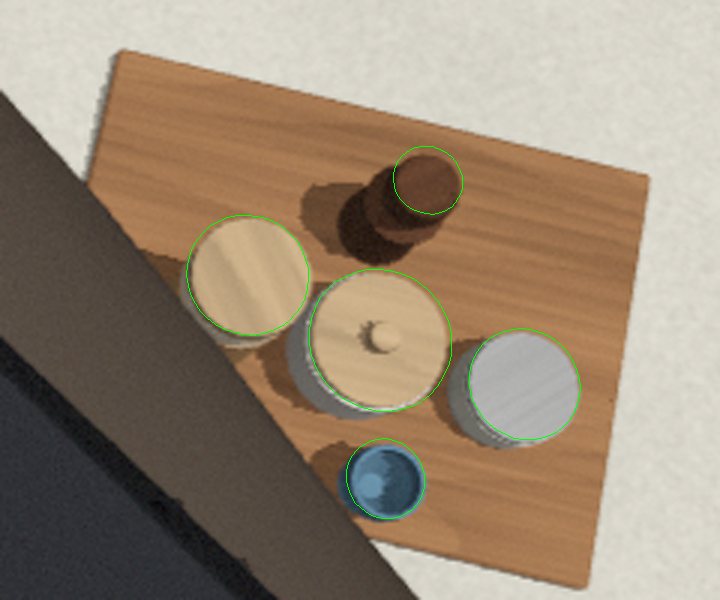

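Wrist view: the small jar (399,262) is about 2 mm further in y than modelled, and the bystanders are untouched. The top view shows the tall jar and tin on their goal circles. The mill head is a few px low, which I'll check from near later. Picking the small jar.

```bash
python3 -m creep '[[[1.3,-0.06,0],0,0],[[2.15,-0.06,0],0,0],[[2.15,-0.06,0.8],0,0],[[2.15,-0.06,2],0,0],[[2.15,-0.06,3.2],0,0],[[2.15,-0.06,4.2],0,0],[[2.15,-0.06,4.88],0,0],[[2.15,-0.06,4.88],0,0],[[2.15,-0.06,4.88],0,0],[[2.15,-0.06,4.88],0,0.4],[[2.15,-0.06,4.88],0,0.6],[[2.15,-0.06,4.88],0,0.7],[[2.15,-0.06,4.88],0,0.7],[[2.15,-0.06,4.88],0,0.7],[[2.15,-0.06,4.88],0,0.7],[[2.15,-0.06,4.88],0,0.7]]' 20
python3 -m creep '[[[0,0,-0.6],0,0.7],[[0,0,-1.8],0,0.7],[[0,0,-3],0,0.7],[[0,0,-4.2],0,0.7],[[0,0,-5],0,0.7],[[0,0,-5],0,0.7],[[0,0,-5],0,0.7]]' 20
python3 - <<'E'
from h import *
print(robot.observe()["opening"],rows([.4713,-.2963,.24],-12.3))
E
```

```text
t: 28.78
tool_pos: [0.5863, 0.3347, 0.0405]
ee_rot: [0.779, 0.627, 0.0, 0.0]
wrist_force: [0.6, -0.1, 1.4]
opening: 0.453
finger_force: 20.0
t: 29.65
tool_pos: [0.5857, 0.3342, 0.2393]
ee_rot: [0.779, 0.627, -0.001, 0.0]
wrist_force: [-0.3, 0.5, -1.6]
opening: 0.456
finger_force: 20.0
0.4561516362028687 (array([-1.601e+01,  5.670e-01,  6.000e-03]), np.float64(-0.0), np.float64(-12.3))
```

```bash
python3 -m creep '[[[-0.7,0,0],0,0.7],[[-1.8,0.1,0],0,0.7],[[-3.1,0.1,0],0,0.7],[[-4.5,0.2,0],0,0.7],[[-5.9,0.2,0],0,0.7],[[-7.3,0.3,0],0,0.7],[[-8.7,0.3,0],0,0.7],[[-10.1,0.4,0],0,0.7],[[-11.5,0.4,0],0,0.7],[[-12.9,0.5,0],0,0.7],[[-14.2,0.5,0],0,0.7],[[-15.2,0.57,0],0,0.7],[[-15.8,0.57,0],0,0.7],[[-16,0.57,0],0,0.7],[[-16,0.57,0],0,0.7],[[-16,0.57,0],0,0.7]]' 20
python3 - <<'E'
from ov import *
p=robot.observe()["tool_pos"];print(p)
ov("wrist",[((.5729,-.2242),.11,.019),((.5729,-.2242),.015,.024),((.4908,-.2064),.075,.04),((.5102,-.1175),.145,.031),(p,p[2]+.021,.021),(p,p[2]-.037,.021)],(120,520,0,300),2,"pics/w10.png")
E
```

```text
t: 31.65
tool_pos: [0.4723, -0.2938, 0.2403]
ee_rot: [0.778, 0.628, 0.0, -0.0]
wrist_force: [0.1, 0.6, -0.5]
opening: 0.455
finger_force: 20.0
[ 0.47232333 -0.29376241  0.24031362]
```

View pics/w10.png

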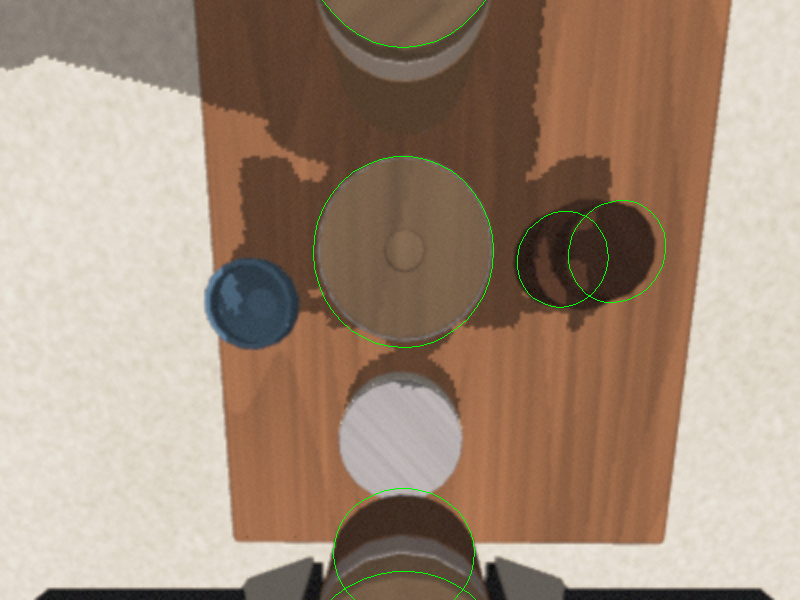

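Wrist view: tin lid at (400,436) in line with the crock (403,250), mill base on its circle, tall jar and cup fine. The held small jar sits about 2 mm toward tool −x (far edge 496 vs 488). I'll aim at the measured tin centre with that offset.

Run:
```python
from ov import *
m=robot.camera_model("wrist")
c=ray((400/2+120-.25,436/2-.25),.051,m);print("tin",c, "goal .4713 -.2963")
c=(c[:2]*.5+np.array([.4713,-.2963])*.5)+.0018*np.array([.215,.977])
print(c,rows([c[0],c[1],.105],-12.3))
```

```text
tin [ 0.47083979 -0.29172222  0.051     ] goal .4713 -.2963
[ 0.4714569  -0.29225251] (array([ 0.033, -0.03 ,  3.386]), np.float64(0.02), np.float64(-12.2))
```

Run:
```python
from ov import *
from scipy.optimize import least_squares
for cam,box in(("wrist",(270,370,170,260)),("top",(470,540,240,300))):
    m=robot.camera_model(cam);im=robot.camera(cam);x0,x1,y0,y1=box
    hsv=cv2.cvtColor(im,cv2.COLOR_RGB2HSV)[y0:y1,x0:x1]
    k=((hsv[...,1]<35)&(hsv[...,2]>125)).astype(np.uint8)
    n,l,st,ce=cv2.connectedComponentsWithStats(k);i=1+st[1:,4].argmax();k=(l==i).astype(np.uint8)
    print(cam,st[i]+[x0,y0,0,0,0])
    # best-overlap search of the projected lid disc
    best=[]
    for dx in np.arange(-8,8.1,1):
        for dy in np.arange(-8,8.1,1):
            c=(.4713+dx/1e3,-.2963+dy/1e3)
            d=cv2.fillPoly(np.zeros_like(k),[np.int32(np.round(proj(circ(c,.051,.032),m)-[x0,y0]))],1)
            best.append(((d&k).sum()-.5*d.sum(),dx,dy))
    best.sort();print(best[-5:])
p=robot.observe()["tool_pos"];print(p,rows([.4717,-.2944,.105],-12.3))
```

```text
wrist [ 290  191   61   58 2805]
[(np.float64(1282.5), np.float64(0.0), np.float64(2.0)), (np.float64(1285.5), np.float64(-2.0), np.float64(2.0)), (np.float64(1287.0), np.float64(-1.0), np.float64(1.0)), (np.float64(1287.0), np.float64(-1.0), np.float64(3.0)), (np.float64(1292.5), np.float64(-1.0), np.float64(2.0))]
top [488 262  34  25 355]
[(np.float64(-204.0), np.float64(-3.0), np.float64(0.0)), (np.float64(-204.0), np.float64(-3.0), np.float64(3.0)), (np.float64(-204.0), np.float64(-1.0), np.float64(-2.0)), (np.float64(-204.0), np.float64(-1.0), np.float64(1.0)), (np.float64(-202.5), np.float64(-8.0), np.float64(0.0))]
[ 0.47227072 -0.29434368  0.24060708] (array([-0.005, -0.014,  3.39 ]), np.float64(0.02), np.float64(-12.2))
```

```bash
python3 -m creep '[[[0.015,-0.03,0.8],0,0.7],[[0.015,-0.03,1.8],0,0.7],[[0.015,-0.03,2.8],0,0.7],[[0.015,-0.03,3.4],0,0.7],[[0.015,-0.03,3.4],0,0.7],[[0.015,-0.03,3.4],0,0.7]]' 20
python3 - <<'E'
from ov import *
m=robot.camera_model("scene");im=robot.camera("scene");p=robot.observe()["tool_pos"]
print(p,rows([.4714,-.2935,.0885],-12.3))
# sizes in scene: expected outlines of held jar and tin, and measured edges by row
hsv=cv2.cvtColor(im,cv2.COLOR_RGB2HSV)
for n,c,z,r in(("jar base",(p[0]-.0004,p[1]-.0018),p[2]-.037,.021),("jar mid",(p[0]-.0004,p[1]-.0018),p[2]-.027,.021),("tin",(.471,-.2953),.051,.032)):
    q=proj(circ(c,z,r),m);print(n,q.min(0).round(1),q.max(0).round(1))
    y=int(round(q[:,1].mean()));a=int(q[:,0].min())-6;print(y,a,im[y,a:int(q[:,0].max())+7].sum(1).tolist())
E
```

```text
t: 32.55
tool_pos: [0.4717, -0.2946, 0.1057]
ee_rot: [0.779, 0.627, 0.0, 0.001]
wrist_force: [0.2, -0.5, -1.1]
opening: 0.452
finger_force: 20.0
[ 0.47186918 -0.29474216  0.10592821] (array([ 0.028, -0.019,  0.436]), np.float64(0.0), np.float64(-12.3))
jar base [264.  168.6] [280.6 176.2]
172 257 [488, 508, 512, 501, 507, 507, 529, 345, 136, 87, 102, 108, 127, 118, 117, 107, 111, 104, 113, 91, 106, 83, 65, 116, 444, 517, 475, 450, 435, 348]
jar mid [263.8 165. ] [280.5 172.6]
169 257 [499, 524, 512, 512, 508, 509, 521, 281, 101, 93, 120, 125, 106, 121, 120, 119, 116, 114, 103, 121, 111, 88, 101, 63, 380, 490, 499, 492, 500, 505]
tin [260.4 173. ] [285.6 184.8]
179 254 [206, 489, 498, 493, 517, 510, 518, 457, 357, 341, 357, 308, 199, 165, 164, 190, 194, 175, 194, 187, 180, 186, 158, 315, 350, 335, 327, 325, 337, 349, 355, 365, 366, 365, 360, 366, 367, 352]
```

The jar's measured edges in the scene image (264 to 281 px) match the model over the tin (261 to 286 px). Lowering onto the tin.

```bash
python3 -m creep '[[[0.02,-0.02,0.2],0,0.7],[[0.02,-0.02,0.36],0,0.7],[[0.02,-0.02,0.42],0,0.7],[[0.02,-0.02,0.44],0,0.7],[[0.02,-0.02,0.44],0,0.7],[[0.02,-0.02,0.44],0,0.7]]' 20
```

```text
t: 33.35
tool_pos: [0.47, -0.2936, 0.0883]
ee_rot: [0.779, 0.627, -0.0, 0.0]
wrist_force: [-7.2, 2.3, 18.8]
opening: 0.454
finger_force: 20.0
```

```bash
python3 -m creep '[[[0,0,-0.03],0,0.7],[[0,0,-0.03],0,0.5],[[0,0,-0.03],0,0.3],[[0,0,-0.03],0,0.2],[[0,0,-0.4],0,0.2],[[0,0,-1.2],0,0.2],[[0,0,-2.2],0,0],[[0,0,-3.2],0,0],[[0,0,-4],0,0],[[-1.5,-1,-4.5],0,0],[[-3,-1,-4.5],0,0],[[-3,-1,-4.5],0,0],[[-3,-1,-4.5],0,0]]' 20
python3 - <<'E'
from ov import *
print(robot.observe()["tool_pos"])
# numeric check: where jar/tin edges are in scene, top & wrist
m=robot.camera_model("scene");im=robot.camera("scene")
for n,c,z,r in(("jar low",(.471,-.2953),.061,.021),("jar high",(.471,-.2953),.095,.021),("tin",(.471,-.2953),.035,.032)):
    q=proj(circ(c,z,r),m);y=int(round(q[:,1].mean()));a=int(q[:,0].min())-6
    print(n,q.min(0).round(1),q.max(0).round(1),y,a,im[y,a:int(q[:,0].max())+7].sum(1).tolist())
for cam in("top","wrist"):
    m=robot.camera_model(cam);im=robot.camera(cam);
    q=proj([[.471,-.2953,.109],[.4713,-.2963,.051],[.4908,-.2064,.075]],m);print(cam,q.round(0).tolist())
    hsv=cv2.cvtColor(im,cv2.COLOR_RGB2HSV);lid=((hsv[...,0]>8)&(hsv[...,0]<25)&(hsv[...,1]>50)&(hsv[...,2]>150)).astype(np.uint8)
    x,y=q[0].astype(int)
    if 30<x<610 and 30<y<450:
        sub=lid[y-30:y+31,x-30:x+31];n,l,st,ce=cv2.connectedComponentsWithStats(sub)
        for i in range(1,n):
            if st[i,4]>60: print(st[i]+[x-30,y-30,0,0,0],(ce[i]+[x-30,y-30]).round(1))
E
```

```text
t: 34.98
tool_pos: [0.4055, -0.4025, 0.2675]
ee_rot: [0.779, 0.627, 0.0, 0.0]
wrist_force: [0.5, 1.0, 0.2]
opening: 1.001
finger_force: 0.0
[ 0.40545166 -0.40246095  0.26745656]
jar low [264.5 171.5] [281.1 179.2] 175 258 [496, 503, 503, 501, 505, 517, 466, 251, 90, 90, 99, 128, 123, 119, 105, 115, 101, 97, 105, 88, 203, 286, 366, 362, 356, 338, 333, 337, 335, 334]
jar high [263.8 159.4] [280.7 166.9] 163 257 [504, 501, 506, 511, 502, 502, 517, 455, 213, 160, 185, 192, 198, 194, 208, 196, 200, 206, 197, 197, 178, 166, 169, 138, 354, 487, 506, 496, 504, 493]
tin [260.7 178.5] [285.7 190.4] 184 254 [18, 80, 137, 115, 108, 98, 93, 175, 235, 216, 195, 218, 287, 223, 175, 186, 168, 170, 185, 184, 181, 178, 184, 175, 172, 162, 174, 188, 234, 253, 279, 297, 303, 289, 278, 285, 283, 298]
top [[519.0, 263.0], [504.0, 267.0], [456.0, 253.0]]
wrist [[370.0, 93.0], [363.0, 102.0], [370.0, -17.0]]
```

Run:
```python
from ov import *
for cam in("top","wrist"):
    m=robot.camera_model(cam);im=robot.camera(cam);h=cv2.cvtColor(im,cv2.COLOR_RGB2HSV)
    q=proj(circ((.471,-.2953),.109,.021),m);t=proj(circ((.471,-.2953),.051,.032),m)
    print(cam,"jar lid",q.min(0).round(1),q.max(0).round(1),"tin",t.min(0).round(1),t.max(0).round(1))
    x,y=q.mean(0).round().astype(int);n=22 if cam=="top" else 36
    print("row",y,"from",x-n,[f"{a}/{b}" for a,b in zip(im[y,x-n:x+n].sum(1),h[y,x-n:x+n,1])])
    print("col",x,"from",y-n,[f"{a}/{b}" for a,b in zip(im[y-n:y+n,x].sum(1),h[y-n:y+n,x,1])])
```

```text
top jar lid [505.9 249.8] [532. 276.] tin [485.4 249.2] [522.3 286.3]
row 263 from 497 ['84/117', '81/127', '72/175', '80/158', '150/42', '152/46', '191/47', '155/75', '138/89', '138/110', '177/110', '201/108', '215/103', '208/106', '211/95', '208/108', '215/103', '204/105', '217/96', '193/115', '207/104', '204/110', '196/106', '205/105', '202/106', '199/104', '206/107', '189/112', '199/109', '203/110', '210/98', '203/106', '212/95', '206/100', '193/110', '242/130', '252/149', '253/144', '260/142', '263/132', '415/33', '466/22', '473/23', '472/22']
col 519 from 241 ['136/151', '132/150', '129/173', '158/138', '140/155', '143/137', '143/137', '141/155', '145/154', '155/158', '191/126', '345/95', '347/97', '305/98', '194/115', '205/105', '207/104', '201/109', '198/104', '197/111', '206/107', '209/103', '196/106', '208/97', '205/100', '202/108', '203/105', '207/108', '202/111', '213/99', '207/105', '214/99', '213/108', '213/97', '219/101', '191/113', '165/103', '174/36', '198/8', '184/24', '171/72', '152/133', '146/135', '141/141']
wrist jar lid [345.2  65.2] [395.1 119.3] tin [330.4  6
[... 857 characters left out ...]
0/129', '160/126', '160/126', '159/129', '166/122', '171/121', '205/104', '208/103', '221/95', '215/102', '223/94', '214/96', '212/97', '212/99', '225/94', '225/91', '216/97', '206/106', '218/101', '218/101', '218/101', '226/98', '216/102', '224/99', '219/103', '224/101', '220/98', '218/101', '215/100', '220/98', '223/95', '216/97', '210/97', '221/98', '219/93', '211/97', '217/96', '215/97', '212/99', '218/89', '214/97', '216/102', '208/101', '221/93', '215/96', '207/104', '219/93', '211/101', '216/93', '213/94', '220/98', '219/96', '210/104', '210/100', '207/107', '222/95', '215/99', '202/97', '161/99', '198/64', '293/27', '375/6', '392/11', '384/15', '384/10', '384/12', '385/10', '384/10']
```

```bash
python3 -c "
from plant import robot
print(robot.finish_job())"
```

```text
the job is handed in; nothing more can be done
None
```

I handed the job in at about 35 s of robot time: the tall jar, low tin and mill stand left, right and behind the crock at gaps of about 2 cm, with the small jar on the middle of the tin. The camera checks put the jar and tin within about 2 mm of their goals and the mill's base within about 1 mm. The mill's head looked a few mm nearer the crock in the last views, which I put down to its rounded top.

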